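Open the book mould

TASK

Open the wax mould like a book: with a fingertip, without gripping it, push the hinged leaf with the red lug up over its hinge and press it fully down until it lies flat on its rest on the other side. Turn it steadily and gently, without flinging it or shoving hard. Leave the purple wax ring lying in the lower half and all the loose things on the bench where they are.

Things in the scene. Friction and masses are not known exactly. Their poses are not given: they have to be found in the camera images.
- mould_hinge (a point): Middle of the hinge pin of the aluminium book mould, 36 mm above the bench. Its axes: x along the pin, z up, y level from the hinge out over the lower half, the side on which the leaf starts; the rest for the opened leaf is on the -y side. Steel hinge cheeks 12 mm thick and 44 mm tall stand at x = -68 and +68 mm
- mould: The fixed part of the mould: a dark steel base plate 150 mm (x, along the hinge) by 300 mm (y) by 8 mm, bolted down. Origin: centre of its underside, right below mould_hinge, same axes. On it the lower half, an aluminium block 120 mm (x) by 110 mm (y from 9 to 119 mm), top 36 mm above the bench, with a round recess; on the -y side two low rest rails
- leaf (a joint): Turn of the leaf about the hinge pin, rad: 0 shut on the lower half, 1.57 upright, 3.14 (stop) flat on the rest. Starts ajar at 0.15 to 0.45. Stiff friction hinge: it stays where left; turning takes up to about 6 N at the lug, square to the leaf. Aluminium plate 120 mm along the hinge, 9 to 119 mm from its axis, 12 mm thick, 0.4 kg; inner face in the plane of the axis
- leaf_lug (a point): Middle of the free end of the leaf's red lift lug, at its inner face (the underside when shut), 150 mm from the hinge axis; moves with the leaf. The lug is 70 mm wide along the hinge, 8 mm thick and sticks out 31 mm beyond the leaf; its inner face is flush with the leaf's. Axes turn with the leaf: y from hinge to lug, z out of the leaf's outer face
- pattern: Purple wax vane ring, 74 mm across, 15 mm tall, lying loose in the recess of the lower half (7 mm of it stands proud). Origin: centre of its underside
- ring: Loose purple wax ring on the bench, 90 mm across, 22 mm tall. Origin: centre of its underside
- impeller: Loose purple wax impeller on the bench with five vanes, 126 mm across, 28 mm tall. Origin: centre of its underside
- jar: Loose amber jar with white cap, 60 mm across, 85 mm tall. Origin: centre of its underside
- clamp: Loose blue screw clamp lying flat, about 160 mm by 75 mm, 14 mm tall. Origin: under the middle of its spine
- knife: Loose hot wax knife with black handle, 215 mm long, 25 mm tall. Origin: under the knife near the handle's front end; x points to the blade

How it is judged:
On the way:
1. the leaf is pushed past upright by the fingers (value of joint leaf above 1.7 rad and contact force between the fingers and leaf above 0.5 N), for 0.05 s.
At the end, for the whole second after the job is handed in: The leaf lies flat on its rest (within 4 degrees of its stop), the wax ring still lies in the lower half within 8 mm of its start, and the other things stand within 20 mm of where they were (value of joint leaf above 3.07 rad and distance of pattern from where it was at the start of the episode below 0.008 m and distance of each of ring, impeller, jar, clamp, knife from where it was at the start of the episode below 0.02 m); the robot touches nothing.
It fails at once if the leaf was flung or slammed (faster than 3 rad/s) (velocity of joint leaf above 3 rad/s or velocity of joint leaf below -3 rad/s).
It fails at once if the leaf was shoved with more than 40 N (contact force between the fingers and leaf above 40 N).
It fails at once if the leaf or its lug was gripped between the fingers (contact force between the fingers and leaf above 1 N and x of the grasp point in the frame of leaf_lug between -0.06 and 0.06 m and y of the grasp point in the frame of leaf_lug between -0.14 and 0.006 m and z of the grasp point in the frame of leaf_lug between -0.002 and 0.012 m).
It fails at once if the wax ring in the lower half was moved or lifted (distance of pattern from where it was at the start of the episode above 0.008 m).
It fails at once if something else on the bench was moved, lifted or carried (distance of any of ring, impeller, jar, clamp, knife from where it was at the start of the episode above 0.02 m).
It also fails if it takes over 51 s, if anything falls off the work surface, if the arm or the gripper's body presses on something with over 40 N, if the wrist force passes 120 N, or if a joint passes its speed limit or range.

ROBOT

A 6-joint arm with a two-finger parallel gripper is mounted at the origin on the work surface. World frame = base frame: x ahead of the robot, y to its left, z up, the work surface at z = 0. Lengths are in m, angles in rad, forces in N, time in s.
With the tool pointing down it reaches from about 0.375 to 0.975 m from the base axis. Payload 3.8 kg.
Tool frame: the origin (TCP) lies at the very end of the fingers, on their centre line; the grasp point (between the pads) lies 19 mm behind it (bot.pinch_z is the distance from the TCP to the grasp point, in m); x points along the fingers, y is the direction in which the jaws open and shut, and the axes are right-handed (so a half turn about x gives the same grasp; the last joint's range is limited). The gripper opens to 85 mm and grips with 20 to 120 N. Pads are 22 mm wide; open, the fingers measure 114 mm over their backs; the gripper's body (76 mm by 85 mm) begins 54 mm behind the grasp point. The pads swing forward as they close: fully open they stand 13 mm farther back than shut.
Start: joints at [1.288, 0.264, 1.604, -0, 1.274, -0.037], TCP at [0.164, 0.655, 0.231] pointing down, gripper open.
Joint ranges: [-2.63, 2.63], [-0.94, 2.18], [0.31, 2.57], [-1.31, 4.45], [0, 2.66], [-2.55, 2.55]. Speed limits (rad/s): [2.57, 2.57, 3.14, 3.14, 3.14, 3.14].

INTERFACE

Orientations are given as a rotation vector (axis times angle).
In Python, from workcell import monitor, imaging, finish_job, bot gives the robot as it stands.
- The arm moves only by the tool jog_arm, never from a script. Its argument "rows" is a list of rows, each a list of 7 numbers: the shift along the tool's x, y, z in m, then the turn, a rotation vector about the tool's x, y, z in rad, then the opening in per cent of the stroke, from 0 (shut) to 100 (fully open). A call has 1 to 20 rows; each row is the pose to reach, as a shift and turn from the pose measured when the call began, along the tool's axes at that moment; what a row does not reach only later rows make up. A row lasts 1/10 s, in which the tool goes at most 50 mm and 8.59 degrees, less where a joint would pass 70% of its speed; a pose out of reach is approached as far as the arm can. A call with a gripper value outside its range is refused whole. The fingers move at their own pace and stop on an object; "force" is the grip in N (left out, the last holds). Time passes only in rows, so rows that repeat a pose let the fingers close. It gives the time, the measured TCP pose, the force and the opening at its end, in the units of the state.
- monitor.read_state(): the state, without advancing time (a new reading comes with each control period).
- imaging.read_camera(name): name is "scene" or "top" or "wrist"; returns the picture (420x560x3 uint8, blue, green, red); there is no depth.
- imaging.camera_params(name): a dict with "fx", "fy", "cx", "cy" (pixels), "k1" (the pictures are not rectified: a ray, as slopes to the right and down, at radius r is drawn at 1 + k1 r^2 times it, then the intrinsics apply), "T" (4x4, takes a point from camera to world coordinates); the wrist camera has in their place "T_tool_cam" (4x4, takes a point from camera to tool coordinates, whose origin is the TCP and whose axes are the tool frame's). Camera axes: x right, y down, z forward; pixel columns grow to the right and rows downward; lengths in m; the calibration is good to about 2 mm. A picture is of the moment at which its call begins: read the wrist's pose just before it. camera_params takes no time and is no camera call.
- finish_job(): hands the job in, once; it reports no verdict.
The state is a dict: "time": time; "q": joint angles; "joint_vel": joint speeds; "joint_torque": joint torques, N m; "tool_pos": TCP position; "tcp_rot": TCP orientation; "wrist_force": force on the tool from outside, world axes, zero at the start; "torque": the same for the moment, N m; "width": opening from 0.0 (shut) to 1.0 (fully open).
Only numpy, scipy, OpenCV 4.12 (cv2) and the standard library are available. Lean on these libraries where they do the work, as an engineer would, in place of code of your own. Each camera call takes 0.05 s, during which the arm holds its last target. There are 200 camera calls.

## Working session

There is one attempt and no reset: what is moved stays moved. The work goes in short steps, Python scripts to look and compute and a tool call to move; the robot and the scene stay as the last step left them, time stands still between calls to the robot, and variables do not carry over. Pictures are saved under pics/ and viewed, about 8 in all and at most 12, crops included, and the job is handed in when it is done.

Besides the shell and the picture viewer there is one more tool, called by a JSON object that holds its "method" and its "body", one argument or row to a line. jog_arm: Moves the arm, as the interface text tells. Its arguments: {"type":"object","properties":{"rows":{"type":"array","items":{"type":"array","items":{"type":"number"}}},"force":{"type":"number"}},"required":["rows"]}

```bash
mkdir -p pics; ls; python3 - <<'E'
from workcell import monitor, imaging
import cv2
print(monitor.read_state())
for n in("top","scene"):
    im=imaging.read_camera(n); cv2.imwrite(f"pics/{n}0.png",im); print(n,imaging.camera_params(n))
print(imaging.camera_params("wrist"))
E
```

```text
pics
{'time': 0.0, 'q': array([ 1.28812685e+00,  2.64771544e-01,  1.60542014e+00,  2.97280688e-05,
        1.27366425e+00, -3.68820372e-02]), 'joint_vel': array([ 3.47911200e-05,  2.21782034e-03, -6.40016440e-04, -4.26898823e-05,
       -5.68419008e-05, -2.21809921e-03]), 'joint_torque': array([ 3.33613498e-04, -5.15123391e+01, -3.67308176e+01, -1.58531038e-04,
        1.33815286e-02, -1.76562116e-05]), 'tool_pos': array([0.16401437, 0.65400513, 0.2299247 ]), 'tcp_rot': array([ 0.19121519,  1.56255734, -0.19472538]), 'wrist_force': array([-0.47986242, -0.21539441,  0.8650937 ]), 'torque': array([0.07972308, 0.0168246 , 0.02768925]), 'width': 1.0020167667736162}
top {'fx': 492.20486794900114, 'fy': 492.20486794900114, 'cx': 267.24128849804515, 'cy': 207.7280841877369, 'k1': 0.05044185385641802, 'T': array([[ 1.12664108e-02, -9.92746273e-01,  1.19699225e-01,
         4.24472050e-01],
       [-9.99936523e-01, -1.11695375e-02,  1.48020087e-03,
        -6.34046682e-03],
       [-1.32478907e-04, -1.19708304e-01, -9.92809098e-01,
         1.41010169e+00],
       [ 0.00000000e+00,  0.0000000
[... 227 characters left out ...]
, -0.66230902,  1.43535243],
       [ 0.83006374,  0.34206126, -0.44044101,  0.58251144],
       [ 0.00615783, -0.79536382, -0.60610105,  0.8517487 ],
       [ 0.        ,  0.        ,  0.        ,  1.        ]])}
{'fx': 375.61739749605886, 'fy': 375.61739749605886, 'cx': 279.8525997234936, 'cy': 204.9817613741603, 'k1': -0.07553447704516031, 'T_tool_cam': array([[ 2.62899447e-04, -2.87250061e-01,  9.57855591e-01,
        -1.42658071e-01],
       [ 9.99999963e-01,  1.20301684e-05, -2.70858962e-04,
        -4.81898974e-04],
       [ 6.62810891e-05,  9.57855627e-01,  2.87250053e-01,
        -7.30863012e-02],
       [ 0.00000000e+00,  0.00000000e+00,  0.00000000e+00,
         1.00000000e+00]])}
```

View pics/top0.png

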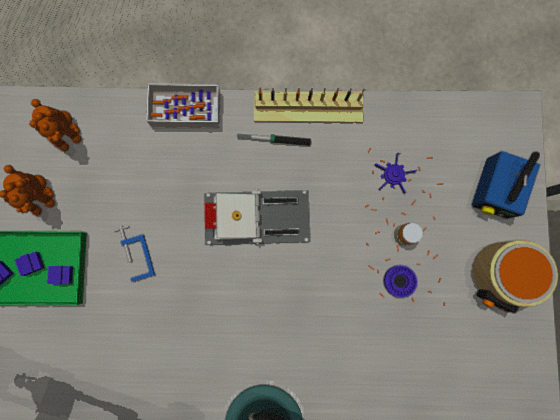

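View pics/scene0.png

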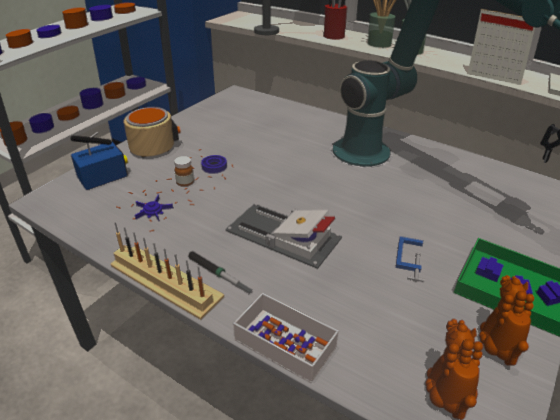

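The top view shows the mould at about (205–310, 190–245), with the lug to the left (world +y) and the hinge near (258, 217). Next I'll take enlarged crops and the plate corners.

```bash
cat > h.py <<'E'
import numpy as np, cv2
from workcell import imaging
from scipy.spatial.transform import Rotation as R
def ray(n,uv,T=None):
    p=imaging.camera_params(n); T=p.get("T") if T is None else T
    K=np.array([[p["fx"],0,p["cx"]],[0,p["fy"],p["cy"]],[0,0,1.]])
    s=cv2.undistortPoints(np.array([[uv]],float),K,np.array([p["k1"],0,0,0,0.]))[0,0]
    return T[:3,3],T[:3,:3]@np.array([s[0],s[1],1.])
def onz(n,uv,z,T=None):
    o,d=ray(n,uv,T); return o+d*(z-o[2])/d[2]
def tri(a,b):
    (o,d),(p,e)=a,b
    s=np.linalg.lstsq(np.c_[d,-e],p-o,rcond=None)[0]
    A=o+d*s[0];B=p+e*s[1]; return (A+B)/2,np.linalg.norm(A-B)
E
python3 - <<'E'
from h import *
t=cv2.imread("pics/top0.png"); s=cv2.imread("pics/scene0.png")
a=cv2.resize(t[180:255,195:320],None,fx=6,fy=4,interpolation=cv2.INTER_CUBIC)
g=cv2.resize(t[180:255,195:320],(750,450),interpolation=cv2.INTER_CUBIC)
cv2.imwrite("pics/t1.png",g)
cv2.imwrite("pics/s1.png",cv2.resize(s[195:270,220:345],(750,450),interpolation=cv2.INTER_CUBIC))
cen={}
for n,im in(("top",t),("scene",s)):
    h=cv2.cvtColor(im,cv2.COLOR_BGR2HSV)
    m=((h[...,0]<6)|(h[...,0]>174))&(h[...,1]>150)&(h[...,2]>90)
    w=np.zeros_like(m)
    if n=="top": w[180:255,195:260]=1
    else: w[195:270,270:345]=1
    m=(m&w).astype(np.uint8)
    c=max(cv2.findContours(m,0,1)[0],key=cv2.contourArea); r=cv2.minAreaRect(c); print(n,r,cv2.boxPoints(r).tolist())
g=cv2.cvtColor(t,cv2.COLOR_BGR2GRAY); print(t[225,275],t[260,275],t[217,235])
E
```

```text
top ((210.0, 215.5), (25.0, 10.0), 90.0) [[205.0, 203.0], [215.0, 203.0], [215.0, 228.0], [205.0, 228.0]]
scene ((323.6089172363281, 223.58912658691406), (8.443170547485352, 22.092960357666016), 39.28940963745117) [[313.3465270996094, 229.46536254882812], [327.3366394042969, 212.36636352539062], [333.8713073730469, 217.712890625], [319.8811950683594, 234.8118896484375]]
[87 87 85] [133 140 142] [ 26 123 166]
```

View pics/t1.png

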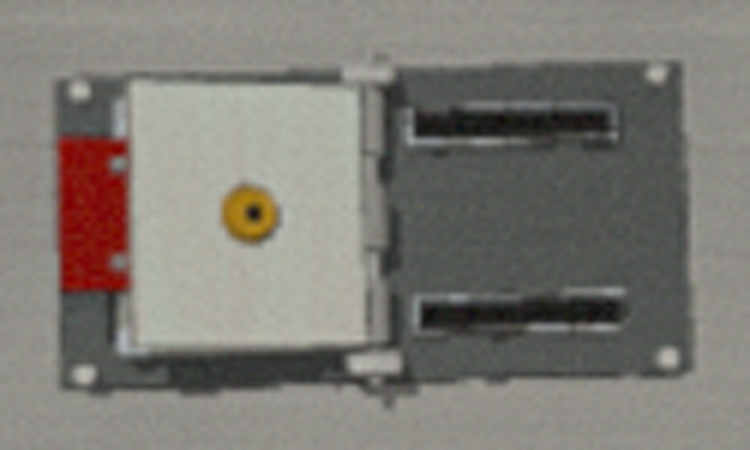

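View pics/s1.png

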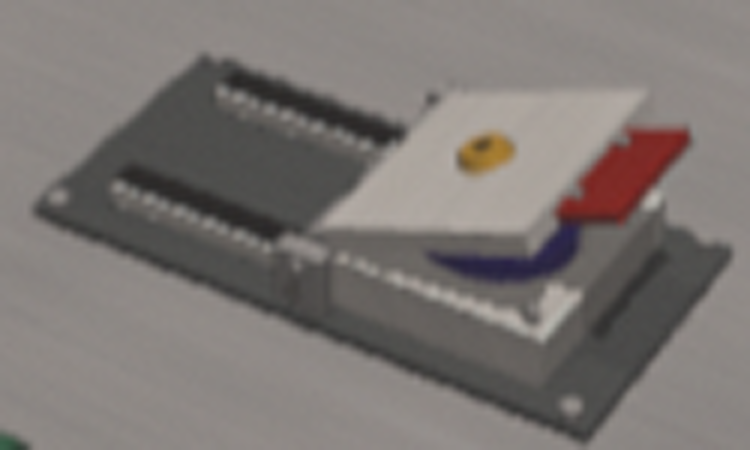

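The top crop shows the plate corners at (57,80), (680,62), (690,372) and (63,388). The lug's free end is at (58,137)–(60,292). In the scene crop the lug's end corners are (690,130) and (628,220).

```bash
python3 - <<'E'
from h import *
f=lambda u,v,o:((u+.5)/6-.5+o[0],(v+.5)/6-.5+o[1])
T=(195,180);S=(220,195)
C=np.array([onz("top",f(u,v,T),.008) for u,v in((57,80),(680,62),(690,372),(63,388))]); print(C.round(4)); c=C.mean(0)
print("top ctr",c, [np.linalg.norm(C[i]-C[(i+1)%4]).round(4) for i in range(4)])
d=(C[0]+C[3]-C[1]-C[2])[:2]; yaw=np.arctan2(-d[0],d[1]); print("yaw",yaw)
D=np.array([onz("scene",f(u,v,S),.008) for u,v in((35,210),(205,55),(732,255),(587,440))]); print("scene",D.round(4),D.mean(0))
for a,b in(((58,137),(628,220)),((60,292),(690,130))):
    print("lug",*tri(ray("top",f(*a,T)),ray("scene",f(*b,S))))
E
```

```text
[[ 0.6344  0.1779  0.008 ]
 [ 0.6465 -0.1208  0.008 ]
 [ 0.4979 -0.1258  0.008 ]
 [ 0.487   0.1711  0.008 ]]
top ctr [0.56646088 0.02562515 0.008     ] [np.float64(0.299), np.float64(0.1487), np.float64(0.2971), np.float64(0.1475)]
yaw 0.03856504550658978
scene [[ 0.6492 -0.1163  0.008 ]
 [ 0.5009 -0.1238  0.008 ]
 [ 0.4909  0.1752  0.008 ]
 [ 0.6382  0.1814  0.008 ]] [0.56980994 0.0291168  0.008     ]
lug [0.59434461 0.16744796 0.09539116] 0.004799988562526814
lug [0.52542984 0.16253043 0.09820804] 0.0007230392190797013
```

```bash
python3 - <<'E'
from workcell import bot, monitor
from h import R
import numpy as np
print([ (a,getattr(bot,a)) for a in dir(bot) if not a.startswith("_")])
s=monitor.read_state(); print(R.from_rotvec(s["tcp_rot"]).as_matrix().round(3))
E
```

```text
[('MotionError', <class 'workcell.MotionError'>), ('pinch_z', 0.0187)]
[[-0.001  0.243  0.97 ]
 [-0.002  0.97  -0.243]
 [-1.    -0.002 -0.   ]]
```

```bash
cat >> h.py <<'E'
from workcell import monitor
H=np.array([.568,.0273,0]); yaw=.0386
MX=np.array([np.cos(yaw),np.sin(yaw),0]); MY=np.array([-np.sin(yaw),np.cos(yaw),0]); Z=np.array([0,0,1.])
def tool(pitch):  # pitch below level, pointing to -y'
    x=-np.cos(pitch)*MY-np.sin(pitch)*Z
    return R.from_matrix(np.c_[x,MX,np.cross(x,MX)])
def W(xp,yp,z): return H+xp*MX+yp*MY+z*Z
def rows(targets):
    s=monitor.read_state(); p0=s["tool_pos"]; r0=R.from_rotvec(s["tcp_rot"])
    for xyz,pit in targets:
        d=r0.inv().apply(W(*xyz)-p0); rv=(r0.inv()*tool(pit)).as_rotvec()
        print(xyz,d.round(4).tolist(),rv.round(4).tolist())
def where():
    s=monitor.read_state(); p=s["tool_pos"]-H; r=R.from_rotvec(s["tcp_rot"])
    print("t",round(s["time"],2),"x'y'z",(p@np.c_[MX,MY,Z]).round(4),"err",(tool(np.pi/4).inv()*r).as_rotvec().round(3),"F'",(s["wrist_force"]@np.c_[MX,MY,Z]).round(2),"q",s["q"].round(2),"w",round(s["width"],2))
E
python3 -c "
from h import *
rows([((0,.2,.25),np.pi/4)]);where()"
```

```text
(0, 0.2, 0.25) [-0.0193, -0.3177, 0.4882] [1.2165, -0.6706, -0.5019]
t 0.1 x'y'z [-0.3794  0.6419  0.2301] err [-1.216  0.671  0.502] F' [-0.87  0.49  0.4 ] q [ 1.29  0.26  1.61 -0.    1.27 -0.04] w 1.0
```

{"method": "jog_arm", "body": {
  "rows": [
    [-0.02,-0.318,0.488,1.2165,-0.6706,-0.5019,0],
    [-0.02,-0.318,0.488,1.2165,-0.6706,-0.5019,0],
    [-0.02,-0.318,0.488,1.2165,-0.6706,-0.5019,0],
    [-0.02,-0.318,0.488,1.2165,-0.6706,-0.5019,0],
    [-0.02,-0.318,0.488,1.2165,-0.6706,-0.5019,0],
    [-0.02,-0.318,0.488,1.2165,-0.6706,-0.5019,0],
    [-0.02,-0.318,0.488,1.2165,-0.6706,-0.5019,0],
    [-0.02,-0.318,0.488,1.2165,-0.6706,-0.5019,0],
    [-0.02,-0.318,0.488,1.2165,-0.6706,-0.5019,0],
    [-0.02,-0.318,0.488,1.2165,-0.6706,-0.5019,0],
    [-0.02,-0.318,0.488,1.2165,-0.6706,-0.5019,0],
    [-0.02,-0.318,0.488,1.2165,-0.6706,-0.5019,0],
    [-0.02,-0.318,0.488,1.2165,-0.6706,-0.5019,0],
    [-0.02,-0.318,0.488,1.2165,-0.6706,-0.5019,0],
    [-0.02,-0.318,0.488,1.2165,-0.6706,-0.5019,0],
    [-0.02,-0.318,0.488,1.2165,-0.6706,-0.5019,0]
  ]
}}

```text
time: 1.7
tool_pos: [0.5593, 0.2281, 0.2505]
tcp_rot: [0.598, 0.623, -1.445]
wrist_force: [-0.0, 0.3, 0.0]
width: -0.001
```

```bash
python3 -c "
from h import *
where();rows([((0,.17,.12),np.pi/4),((0,.17,.05),np.pi/4)])
cv2.imwrite('pics/w1.png',np.hstack([cv2.resize(imaging.read_camera('wrist'),(400,300)),cv2.resize(imaging.read_camera('scene')[140:290,220:420],(400,300))]))"
```

```text
t 1.7 x'y'z [-0.001   0.2009  0.2505] err [-0.002  0.     0.001] F' [-0.03  0.32  0.03] q [ 0.68  0.41  1.56 -0.61  1.68  0.73] w -0.0
(0, 0.17, 0.12) [0.1142, 0.001, -0.0704] [0.0015, -0.0002, -0.0008]
(0, 0.17, 0.05) [0.1637, 0.001, -0.1199] [0.0015, -0.0002, -0.0008]
```

View pics/w1.png

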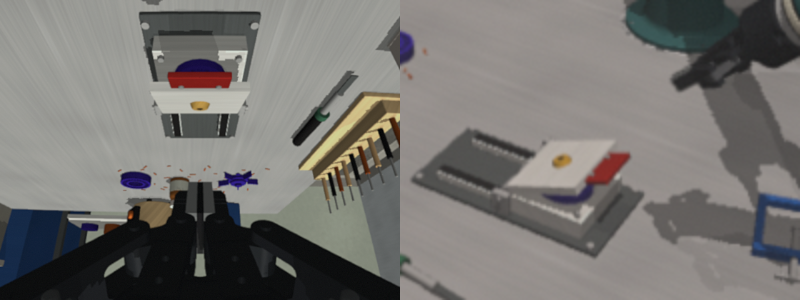

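Wrist image: the lug is centred ahead, with nothing in the way. The fingers are shut and the orientation matches the target. I'll go down next.

{"method": "jog_arm", "body": {
  "rows": [
    [0.03,0.001,-0.022,0,0,0,0],
    [0.06,0.001,-0.044,0,0,0,0],
    [0.09,0.001,-0.066,0,0,0,0],
    [0.12,0.001,-0.088,0,0,0,0],
    [0.15,0.001,-0.11,0,0,0,0],
    [0.164,0.001,-0.12,0,0,0,0],
    [0.164,0.001,-0.12,0,0,0,0],
    [0.164,0.001,-0.12,0,0,0,0]
  ]
}}

```text
time: 2.6
tool_pos: [0.5622, 0.1977, 0.0509]
tcp_rot: [0.599, 0.623, -1.443]
wrist_force: [0.5, 0.2, 0.2]
width: 0.004
```

```bash
python3 -c "
from h import *
where();rows([((0,.13,.05),np.pi/4)])
cv2.imwrite('pics/w2.png',np.hstack([cv2.resize(imaging.read_camera('wrist'),(400,300)),cv2.resize(imaging.read_camera('scene')[160:280,230:390],(400,300),interpolation=2)]))"
```

```text
t 2.6 x'y'z [0.0008 0.1705 0.0509] err [-0.001  0.     0.002] F' [0.51 0.13 0.23] q [ 0.64  0.59  1.71 -0.63  1.39  0.9 ] w 0.0
(0, 0.13, 0.05) [0.0293, -0.0009, 0.028] [0.0011, -0.0001, -0.0024]
```

View pics/w2.png

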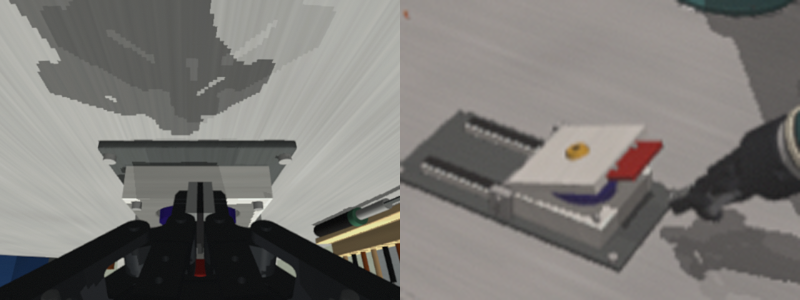

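The fingertip is in front of and below the lug, in line with it. I'll slide it in, then lift until it touches.

{"method": "jog_arm", "body": {
  "rows": [
    [0.007,-0.001,0.007,0,0,0,0],
    [0.014,-0.001,0.014,0,0,0,0],
    [0.021,-0.001,0.021,0,0,0,0],
    [0.028,-0.001,0.028,0,0,0,0],
    [0.028,-0.001,0.028,0,0,0,0],
    [0.026,-0.001,0.03,0,0,0,0],
    [0.024,-0.001,0.032,0,0,0,0],
    [0.022,-0.001,0.034,0,0,0,0]
  ]
}}

```text
time: 3.5
tool_pos: [0.5639, 0.1591, 0.0608]
tcp_rot: [0.602, 0.622, -1.442]
wrist_force: [0.0, 0.3, -0.0]
width: 0.0
```

```bash
python3 -c "
from h import *
where()"
```

```text
t 3.5 x'y'z [0.001  0.1319 0.0608] err [0.001 0.002 0.004] F' [ 0.05  0.27 -0.04] q [ 0.59  0.55  1.76 -0.66  1.37  0.88] w 0.0
```

{"method": "jog_arm", "body": {
  "rows": [
    [-0.002,0,0.003,0,0,0,0],
    [-0.004,0,0.006,0,0,0,0],
    [-0.006,0,0.009,0,0,0,0],
    [-0.008,0,0.012,0,0,0,0],
    [-0.01,0,0.015,0,0,0,0]
  ]
}}

```text
time: 4.0
tool_pos: [0.5636, 0.1556, 0.0781]
tcp_rot: [0.602, 0.623, -1.442]
wrist_force: [-0.4, -0.0, -5.3]
width: 0.0
```

```bash
python3 -c "
from h import *
where()"
```

```text
t 4.0 x'y'z [0.0006 0.1284 0.0781] err [0.    0.003 0.004] F' [-0.43  0.01 -5.32] q [ 0.59  0.52  1.76 -0.66  1.38  0.86] w 0.0
```

Contact at about 5 N, and the leaf is starting to turn. I'll plan the tip's arc.

```bash
cat >> h.py <<'E'
n=np.array([-1,1])/2**.5; u=np.array([1,1])/2**.5; h=.011
def tip(f,a=.021):
    e=np.array([np.cos(f),np.sin(f)]); o=np.array([0,.036])
    if f<np.pi/4: return o+.15*e-a*u-h*n
    if f<.75*np.pi: return o+(.15-a)*e-h*n
    return o+(.15-a-2*h)*e+h*n
def arc(fs,dz=0):
    s=monitor.read_state(); p0=s["tool_pos"]; r0=R.from_rotvec(s["tcp_rot"])
    for f in fs:
        t=tip(f); d=r0.inv().apply(W(0,t[0],t[1]+dz)-p0); rv=(r0.inv()*tool(np.pi/4)).as_rotvec()
        print(round(f,3),np.r_[d.round(3),rv.round(3)].tolist())
E
python3 -c "
from h import *
where();arc(np.arange(.45,1.36,.05))"
```

```text
t 4.0 x'y'z [0.0006 0.1284 0.0781] err [0.    0.003 0.004] F' [-0.43  0.01 -5.32] q [ 0.59  0.52  1.76 -0.66  1.38  0.86] w 0.0
0.45 [-0.0, -0.001, 0.001, -0.0, -0.003, -0.004]
0.5 [-0.002, -0.001, 0.008, -0.0, -0.003, -0.004]
0.55 [-0.004, -0.001, 0.015, -0.0, -0.003, -0.004]
0.6 [-0.006, -0.001, 0.022, -0.0, -0.003, -0.004]
0.65 [-0.007, -0.001, 0.03, -0.0, -0.003, -0.004]
0.7 [-0.008, -0.001, 0.037, -0.0, -0.003, -0.004]
0.75 [-0.008, -0.001, 0.045, -0.0, -0.003, -0.004]
0.8 [-0.009, -0.001, 0.052, -0.0, -0.003, -0.004]
0.85 [-0.008, -0.001, 0.058, -0.0, -0.003, -0.004]
0.9 [-0.008, -0.001, 0.065, -0.0, -0.003, -0.004]
0.95 [-0.007, -0.001, 0.071, -0.0, -0.003, -0.004]
1.0 [-0.006, -0.001, 0.077, -0.0, -0.003, -0.004]
1.05 [-0.004, -0.001, 0.084, -0.0, -0.003, -0.004]
1.1 [-0.002, -0.001, 0.09, -0.0, -0.003, -0.004]
1.15 [-0.0, -0.001, 0.096, -0.0, -0.003, -0.004]
1.2 [0.002, -0.001, 0.102, -0.0, -0.003, -0.004]
1.25 [0.005, -0.001, 0.108, -0.0, -0.003, -0.004]
1.3 [0.008, -0.001, 0.114, -0.0, -0.003, -0.004]
1.35 [0.011, -0.001, 0.119, -0.0, -0.003, -0.004]
```

{"method": "jog_arm", "body": {
  "rows": [
    [-0.001,-0.001,0.004,0,0,0,0],
    [-0.002,-0.001,0.008,0,0,0,0],
    [-0.003,-0.001,0.012,0,0,0,0],
    [-0.004,-0.001,0.015,0,0,0,0],
    [-0.005,-0.001,0.019,0,0,0,0],
    [-0.006,-0.001,0.022,0,0,0,0]
  ]
}}

```text
time: 4.6
tool_pos: [0.5634, 0.1441, 0.0984]
tcp_rot: [0.603, 0.623, -1.441]
wrist_force: [3.5, 2.2, -3.7]
width: 0.002
```

```bash
python3 -c "
from h import *
where();arc(np.arange(.6,1.41,.1))"
```

```text
t 4.6 x'y'z [-1.000e-04  1.169e-01  9.840e-02] err [0.    0.003 0.005] F' [ 3.58  2.06 -3.68] q [ 0.58  0.48  1.77 -0.67  1.4   0.83] w 0.0
0.6 [0.0, 0.0, -0.0, -0.0, -0.003, -0.005]
0.7 [-0.002, 0.0, 0.015, -0.0, -0.003, -0.005]
0.8 [-0.002, 0.0, 0.029, -0.0, -0.003, -0.005]
0.9 [-0.002, 0.0, 0.042, -0.0, -0.003, -0.005]
1.0 [0.001, 0.0, 0.055, -0.0, -0.003, -0.005]
1.1 [0.004, 0.0, 0.068, -0.0, -0.003, -0.005]
1.2 [0.008, 0.0, 0.08, -0.0, -0.003, -0.005]
1.3 [0.014, 0.0, 0.091, -0.0, -0.003, -0.005]
1.4 [0.021, 0.0, 0.102, -0.0, -0.003, -0.005]
```

{"method": "jog_arm", "body": {
  "rows": [
    [-0.001,0,0.007,0,0,0,0],
    [-0.002,0,0.015,0,0,0,0],
    [-0.002,0,0.022,0,0,0,0],
    [-0.002,0,0.029,0,0,0,0],
    [-0.002,0,0.035,0,0,0,0],
    [-0.002,0,0.042,0,0,0,0],
    [-0.001,0,0.049,0,0,0,0],
    [0.001,0,0.055,0,0,0,0],
    [0.002,0,0.061,0,0,0,0],
    [0.004,0,0.068,0,0,0,0],
    [0.006,0,0.074,0,0,0,0],
    [0.008,0,0.08,0,0,0,0]
  ]
}}

```text
time: 5.8
tool_pos: [0.5656, 0.0812, 0.1492]
tcp_rot: [0.603, 0.623, -1.442]
wrist_force: [1.3, 3.1, -2.9]
width: -0.003
```

```bash
python3 -c "
from h import *
where();arc(np.arange(1.2,2.11,.1))
cv2.imwrite('pics/w3.png',np.hstack([cv2.resize(imaging.read_camera('wrist'),(400,300)),cv2.resize(imaging.read_camera('scene')[130:280,220:420],(400,300),interpolation=2)]))"
```

```text
t 5.8 x'y'z [-0.0003  0.0539  0.1492] err [0.    0.003 0.004] F' [ 1.39  3.07 -2.92] q [ 0.49  0.37  1.83 -0.7   1.4   0.74] w -0.0
1.2 [0.0, 0.0, -0.001, -0.0, -0.003, -0.004]
1.3 [0.006, 0.0, 0.011, -0.0, -0.003, -0.004]
1.4 [0.013, 0.0, 0.021, -0.0, -0.003, -0.004]
1.5 [0.021, 0.0, 0.032, -0.0, -0.003, -0.004]
1.6 [0.03, 0.0, 0.041, -0.0, -0.003, -0.004]
1.7 [0.039, 0.0, 0.049, -0.0, -0.003, -0.004]
1.8 [0.05, 0.0, 0.057, -0.0, -0.003, -0.004]
1.9 [0.061, 0.0, 0.063, -0.0, -0.003, -0.004]
2.0 [0.073, 0.0, 0.068, -0.0, -0.003, -0.004]
2.1 [0.085, -0.0, 0.072, -0.0, -0.003, -0.004]
```

View pics/w3.png

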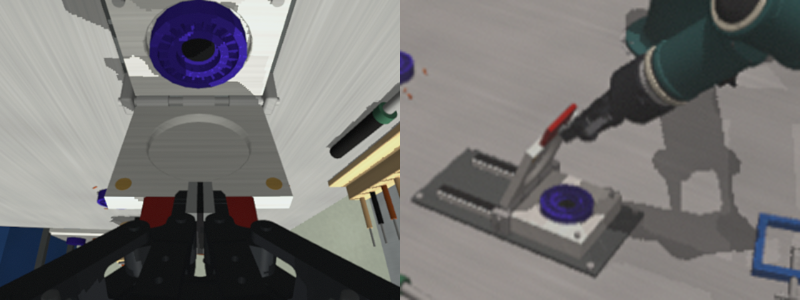

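The leaf has come up with the tip on the red lug, and the wax ring still lies in its recess. I'll push on past upright.

{"method": "jog_arm", "body": {
  "rows": [
    [0.003,0,0.006,0,0,0,0],
    [0.006,0,0.011,0,0,0,0],
    [0.01,0,0.016,0,0,0,0],
    [0.013,0,0.021,0,0,0,0],
    [0.017,0,0.027,0,0,0,0],
    [0.021,0,0.032,0,0,0,0],
    [0.025,0,0.037,0,0,0,0],
    [0.03,0,0.041,0,0,0,0],
    [0.034,0,0.045,0,0,0,0],
    [0.039,0,0.049,0,0,0,0],
    [0.044,0,0.053,0,0,0,0],
    [0.05,0,0.057,0,0,0,0],
    [0.055,0,0.06,0,0,0,0],
    [0.061,0,0.063,0,0,0,0],
    [0.067,0,0.066,0,0,0,0],
    [0.073,0,0.068,0,0,0,0]
  ]
}}

```text
time: 7.5
tool_pos: [0.5695, -0.0199, 0.1457]
tcp_rot: [0.602, 0.622, -1.443]
wrist_force: [-0.7, 1.3, 2.6]
width: 0.006
```

```bash
python3 -c "
from h import *
where();arc(np.arange(2.,3.2,.1))"
```

```text
t 7.5 x'y'z [-0.0004 -0.0472  0.1457] err [0.001 0.001 0.003] F' [-0.63  1.34  2.64] q [ 0.34  0.31  1.92 -0.78  1.3   0.67] w 0.01
2.0 [-0.001, 0.0, -0.001, -0.001, -0.001, -0.003]
2.1 [0.012, 0.0, 0.003, -0.001, -0.001, -0.003]
2.2 [0.024, 0.0, 0.005, -0.001, -0.001, -0.003]
2.3 [0.037, 0.0, 0.007, -0.001, -0.001, -0.003]
2.4 [0.049, 0.0, 0.007, -0.001, -0.001, -0.003]
2.5 [0.06, 0.0, 0.006, -0.001, -0.001, -0.003]
2.6 [0.07, 0.0, 0.004, -0.001, -0.001, -0.003]
2.7 [0.08, 0.0, 0.001, -0.001, -0.001, -0.003]
2.8 [0.09, 0.0, -0.003, -0.001, -0.001, -0.003]
2.9 [0.1, 0.0, -0.008, -0.001, -0.001, -0.003]
3.0 [0.108, -0.0, -0.014, -0.001, -0.001, -0.003]
3.1 [0.117, -0.0, -0.021, -0.001, -0.001, -0.003]
3.2 [0.124, -0.0, -0.029, -0.001, -0.001, -0.003]
```

{"method": "jog_arm", "body": {
  "rows": [
    [0.006,0,0.001,0,0,0,0],
    [0.012,0,0.003,0,0,0,0],
    [0.018,0,0.004,0,0,0,0],
    [0.024,0,0.005,0,0,0,0],
    [0.03,0,0.006,0,0,0,0],
    [0.037,0,0.007,0,0,0,0],
    [0.043,0,0.007,0,0,0,0],
    [0.049,0,0.007,0,0,0,0],
    [0.055,0,0.006,0,0,0,0],
    [0.06,0,0.006,0,0,0,0],
    [0.065,0,0.005,0,0,0,0],
    [0.07,0,0.004,0,0,0,0],
    [0.075,0,0.002,0,0,0,0],
    [0.08,0,0.001,0,0,0,0],
    [0.085,0,-0.001,0,0,0,0],
    [0.09,0,-0.003,0,0,0,0]
  ]
}}

```text
time: 9.1
tool_pos: [0.5721, -0.0814, 0.0794]
tcp_rot: [0.602, 0.622, -1.443]
wrist_force: [-0.5, 0.3, 0.7]
width: 0.003
```

```bash
python3 -c "
from h import *
where();arc(np.arange(2.8,3.25,.05))
cv2.imwrite('pics/w4.png',np.hstack([cv2.resize(imaging.read_camera('wrist'),(400,300)),cv2.resize(imaging.read_camera('scene')[130:280,200:400],(400,300),interpolation=2)]))"
```

```text
t 9.1 x'y'z [-1.000e-04 -1.088e-01  7.940e-02] err [0.001 0.001 0.003] F' [-0.47  0.36  0.71] q [ 0.24  0.37  1.99 -0.86  1.15  0.72] w 0.0
2.8 [-0.0, 0.0, 0.0, -0.001, -0.001, -0.003]
2.85 [0.005, 0.0, -0.002, -0.001, -0.001, -0.003]
2.9 [0.009, 0.0, -0.005, -0.001, -0.001, -0.003]
2.95 [0.014, 0.0, -0.008, -0.001, -0.001, -0.003]
3.0 [0.018, 0.0, -0.011, -0.001, -0.001, -0.003]
3.05 [0.022, 0.0, -0.014, -0.001, -0.001, -0.003]
3.1 [0.026, 0.0, -0.018, -0.001, -0.001, -0.003]
3.15 [0.03, 0.0, -0.022, -0.001, -0.001, -0.003]
3.2 [0.034, -0.0, -0.025, -0.001, -0.001, -0.003]
3.25 [0.037, -0.0, -0.03, -0.001, -0.001, -0.003]
```

View pics/w4.png

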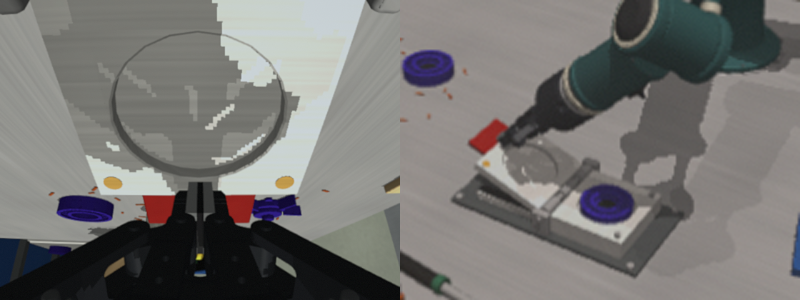

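The leaf is well past upright (about 2.75 rad) and the tip is near the lug's root. I'll press it down gently.

{"method": "jog_arm", "body": {
  "rows": [
    [0.005,0,-0.002,0,0,0,0],
    [0.009,0,-0.005,0,0,0,0],
    [0.014,0,-0.008,0,0,0,0],
    [0.018,0,-0.011,0,0,0,0],
    [0.022,0,-0.014,0,0,0,0],
    [0.024,0,-0.016,0,0,0,0],
    [0.026,0,-0.018,0,0,0,0]
  ]
}}

```text
time: 9.9
tool_pos: [0.5717, -0.0873, 0.0475]
tcp_rot: [0.6, 0.623, -1.444]
wrist_force: [0.5, -0.4, 1.2]
width: 0.003
```

```bash
python3 -c "
from h import *
where()"
```

```text
t 9.9 x'y'z [-0.0007 -0.1147  0.0475] err [-0.     0.001  0.002] F' [ 0.53 -0.39  1.25] q [ 0.23  0.42  2.   -0.88  1.11  0.76] w 0.0
```

{"method": "jog_arm", "body": {
  "rows": [
    [0.001,0,-0.001,0,0,0,0],
    [0.001,0,-0.001,0,0,0,0],
    [0.002,0,-0.002,0,0,0,0],
    [0.002,0,-0.002,0,0,0,0]
  ]
}}

```text
time: 10.3
tool_pos: [0.5716, -0.0873, 0.0445]
tcp_rot: [0.6, 0.623, -1.444]
wrist_force: [-0.4, 0.0, -0.2]
width: -0.001
```

{"method": "jog_arm", "body": {
  "rows": [
    [0.001,0,-0.001,0,0,0,0],
    [0.001,0,-0.001,0,0,0,0],
    [0.002,0,-0.002,0,0,0,0],
    [0.002,0,-0.002,0,0,0,0]
  ]
}}

```text
time: 10.7
tool_pos: [0.5716, -0.0872, 0.0417]
tcp_rot: [0.6, 0.623, -1.444]
wrist_force: [-0.5, -0.3, 1.9]
width: 0.001
```

{"method": "jog_arm", "body": {
  "rows": [
    [0.001,0,-0.001,0,0,0,0],
    [0.001,0,-0.001,0,0,0,0],
    [0.002,0,-0.002,0,0,0,0],
    [0.002,0,-0.002,0,0,0,0]
  ]
}}

```text
time: 11.1
tool_pos: [0.5717, -0.0874, 0.0415]
tcp_rot: [0.599, 0.619, -1.446]
wrist_force: [-6.0, 4.9, 14.8]
width: -0.0
```

```bash
python3 -c "
from h import *
where()
cv2.imwrite('pics/w5.png',np.hstack([cv2.resize(imaging.read_camera('wrist'),(400,300)),cv2.resize(imaging.read_camera('scene')[170:270,210:343],(400,300),interpolation=2)]))"
```

```text
t 11.1 x'y'z [-0.0007 -0.1147  0.0415] err [ 0.002 -0.002  0.001] F' [-5.76  5.13 14.83] q [ 0.23  0.43  2.   -0.89  1.11  0.78] w -0.0
```

View pics/w5.png

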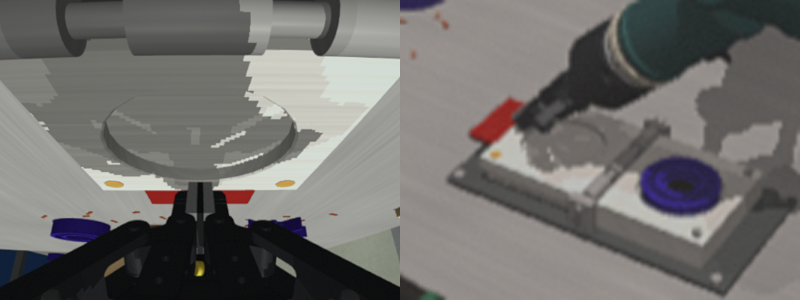

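The force rose to 16 N with no further travel, at the height expected for the stop, and the leaf looks flat. I'll lift the arm straight off.

{"method": "jog_arm", "body": {
  "rows": [
    [-0.003,0,0.003,0,0,0,0],
    [-0.01,0,0.01,0,0,0,0],
    [-0.03,0,0.03,0,0,0,0],
    [-0.055,0,0.055,0,0,0,0],
    [-0.08,0,0.08,0,0,0,0],
    [-0.11,0,0.11,0,0,0,0],
    [-0.13,0,0.13,0,0,0,0],
    [-0.15,0.0,0.13,0,0,0,0],
    [-0.15,0.0,0.13,0,0,0,0],
    [-0.15,0.0,0.13,0,0,0,0],
    [-0.15,0.0,0.13,0,0,0,0]
  ]
}}

```text
time: 12.3
tool_pos: [0.5698, -0.0732, 0.2377]
tcp_rot: [0.597, 0.621, -1.447]
wrist_force: [-0.6, -0.2, 0.4]
width: 0.002
```

```bash
python3 -c "
from h import *
where()
im=imaging.read_camera('scene');cv2.imwrite('pics/s6.png',im)
t=imaging.read_camera('top')
cv2.imwrite('pics/w6.png',np.hstack([cv2.resize(im[150:300,150:350],(400,300)),cv2.resize(t[120:300,100:440],(400,300),interpolation=2)]))
# untouched things: shift by colour centroids
o=cv2.imread('pics/top0.png')
for nm,(a,b,c,d) in dict(impeller=(145,200,370,415),ring=(260,300,380,420),jar=(215,250,390,428),clamp=(220,285,110,160),knife=(125,150,230,315)).items():
    print(nm,cv2.absdiff(o[a:b,c:d],t[a:b,c:d]).max(), cv2.absdiff(o[a:b,c:d],t[a:b,c:d]).mean().round(2))
"
```

```text
t 12.3 x'y'z [-0.002  -0.1005  0.2377] err [-0.    -0.003 -0.001] F' [-0.59 -0.22  0.44] q [ 0.26  0.18  1.89 -0.78  1.37  0.51] w 0.0
impeller 31 15.52
ring 28 12.75
jar 33 16.85
clamp 116 20.16
knife 28 15.63
```

View pics/w6.png

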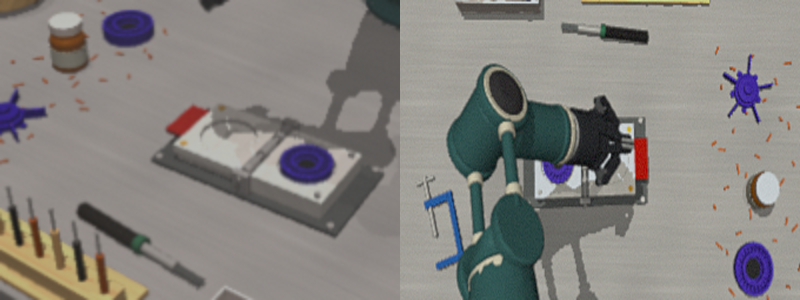

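The leaf looks flat and the ring is in its recess. One number check on the lug's end corners, then I'll hand in.

```bash
python3 -c "
from h import *
from workcell import finish_job
im=cv2.imread('pics/s6.png');hh=cv2.cvtColor(im,cv2.COLOR_BGR2HSV)
m=(((hh[...,0]<6)|(hh[...,0]>174))&(hh[...,1]>150)&(hh[...,2]>60)).astype(np.uint8);m[:190]=0;m[230:]=0;m[:,:225]=0;m[:,270:]=0
c=max(cv2.findContours(m,0,1)[0],key=cv2.contourArea)[:,0]
for p in (c[c[:,0].argmin()],c[c[:,1].argmin()]):
    for z in (.036,.028): print(p,z,((onz('scene',p,z)-H)@np.c_[MX,MY,Z]).round(4))
finish_job()"
```

```text
[234 213] 0.036 [ 0.0276 -0.1492  0.036 ]
[234 213] 0.028 [ 0.0192 -0.1557  0.028 ]
[246 203] 0.036 [-0.0318 -0.1479  0.036 ]
[246 203] 0.028 [-0.0408 -0.1545  0.028 ]
the job is handed in; nothing more can be done
```

The leaf is open and pressed flat on its rest, and the job is handed in at about 12.4 s of the 51 s allowed. I pushed the red lug up from below with the shut fingertips, took the leaf over its hinge at about 0.5 rad/s and pressed it down.

- **Stop:** at the end the force rose sharply to about 16 N with no further travel. The tip was then at 41.5 mm, against the roughly 44 mm I had worked out for the stop.
- **Force:** elsewhere the readings taken between moves stayed at or below about 5.5 N. Short peaks between those readings would not have shown.
- **Flatness:** cast onto the 36 mm plane, the lug's end corners lie 148–149 mm beyond the hinge, against 150 mm for a flat leaf. Across the hinge they came out at +28 and −32 mm instead of ±35 mm, which is about the pixel error.
- **Wax ring:** it still looks seated in its recess; I judged this by eye, not by measurement.
- **Loose things:** the knife, jar, loose ring and impeller showed only small, even differences in the top view, about the level of overall lighting change. The clamp's image patch differed more, which I put down to the arm and its shadow; by eye the clamp stands where it was.
- **Robot:** the arm ended about 20 cm above the leaf, touching nothing (wrist force under 1 N).

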